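# Load the bottle tub and snap it onto its bench hook

### The job

First stand the tall narrow-necked bottle in the grey tub, setting it down gently. Then push the tub steadily along into its guide frame until the eye on its front pushes the snap hook's sprung gate open and the gate snaps shut behind it; let the eye open the gate rather than touching the gate yourself. The bottle must stay upright in the tub, and the jar, beaker and carton are to be left where they are.

Things in the scene. Friction and masses are not known exactly. Their poses are not given: they have to be found in the camera images.
- bottle: Amber lab bottle, 192 mm tall: body 84 mm diameter up to 125 mm, then shoulder and 32 mm neck, white screw cap 38 mm diameter from 160 to 192 mm height (take it by the cap from above). About 0.45 kg. Origin: centre of the underside; z up along the bottle.
- tub: Loose open grey plastic tub, 200 long (x) by 140 wide (y) by 75 mm high, walls and floor 5 mm, about 0.4 kg. Origin: centre of the underside; x points to its front end, which carries a steel eye. Push it at its rear end wall (x = -100 mm). The bottle may stand anywhere on its floor; 20 mm ahead of the middle leaves room for a gripper over the rear wall.
- eye (a point): Centre of the upright end bar of the tub's eye, an upright U of 8 mm steel rod on its front wall: at tub x = 166, y = 0, z = 40 mm. Its two level rods run back to the wall at heights 25 and 55 mm (opening 22 mm high, 58 mm long). Axes as the tub. The bar passes the gate's end and the gate snaps shut behind it with this point at dock x = about 38 to 44 mm; it stops at the hook's back at 51 mm.
- dock: Fixed aluminium guide frame. Origin: on the bench, lane centre line, under the closed gate; x points in the docking direction (the tub goes in towards +x, front first), z up. Two rails 25 mm high, inner faces at y = +-74 mm (4 mm play each side), straight from x = -100 mm on; before that they flare at 21 deg to a 200 mm wide mouth at x = -170 mm. A tub pushed in well off line or askew can jam there: straighten it first.
- gate (a joint): Angle of the snap hook's gate: 8 mm rod across the lane at the point throat, upright hinge at dock y = -33, free end at y = +13 mm. 0 = shut; grows to 1.2 rad as it swings inward (+x), never outward. A spring shuts it: about 3 N at the eye to start, 6 to 10 N at the end, plus 3 to 8 N friction under the loaded tub. Shut behind the eye it traps it.
- throat (a point): Middle of the snap hook's opening, at dock x = 0, y = 0, z = 40 mm; axes as the dock. The hook is a level loop of 10 mm dark steel rod reaching from here to x = 65 mm, y = -52 to +32 mm, fixed to a grey block 56 mm high at the closed end of the guide frame. Its opening faces -x, towards the tub, and is closed by the sprung gate.
- jar: Bystander: low wide amber jar, 74 mm diameter, 84 mm tall, white lid 68 mm wide. Origin: centre of the underside. Stands near the bottle, either side of it.
- beaker: Bystander: clear glass beaker, 72 mm wide, 90 mm tall, past the hook end of the guide frame. Origin: centre of the underside.
- carton: Bystander: plain cardboard box 130 x 70 x 60 mm high, beside the lane on the side away from the robot. Origin: centre of the underside.
Things that resemble listed ones, but are neither listed nor needed, are in the scene too. What is shaped like the bottle but green is not meant.

How it is judged:
By the outcome, as a careful person would: the job done as asked, in the order asked, and still so for the second after the job is handed in, with the robot touching nothing.
It also fails if it takes over 72 s, if anything falls off the work surface, if the arm or the gripper's body presses on something with over 40 N, if the wrist force passes 120 N, or if a joint passes its speed limit or range.

### The arm

A 6-joint arm with a two-finger parallel gripper is mounted at the origin on the work surface. World frame = base frame: x ahead of the robot, y to its left, z up, the work surface at z = 0. Lengths are in m, angles in rad, forces in N, time in s.
With the tool pointing down it reaches from about 0.35 to 0.775 m from the base axis. Payload 5.5 kg.
Tool frame: the origin (TCP) lies at the very end of the fingers, on their centre line; the grasp point (between the pads) lies 19 mm behind it; y points along the fingers, z is the direction in which the jaws open and shut, and the axes are right-handed (so a half turn about y gives the same grasp; the last joint's range is limited). The gripper opens to 85 mm and grips with 20 to 120 N. Pads are 22 mm wide; open, the fingers measure 114 mm over their backs; the gripper's body (76 mm by 85 mm) begins 54 mm behind the grasp point. The pads swing forward as they close: fully open they stand 13 mm farther back than shut.
Start: joints at [-1.31, 0.313, 0.046, 1.304, 0, 1.431], TCP at [0.224, -0.529, 0.231] pointing down, gripper open.
Joint ranges: [-2.76, 2.76], [-0.86, 1.69], [-1.03, 1.26], [-2.2, 2.34], [-1.47, 1.5], [-3.14, 3.14]. Speed limits (rad/s): [2.57, 2.57, 3.14, 3.14, 3.14, 3.14].

### API

Orientations are given as a unit quaternion [w, x, y, z].
In Python, from workcell import env gives the robot as it stands.
- The arm moves only by the shell command python3 -m inch 'ROWS' [OPENING] [FORCE]. ROWS is JSON, a list that holds one entry, the list of rows, each a list of 4 numbers: the shift along the tool's x, y, z in mm, then the turn about the tool's y in degrees. In form: [[[tx, ty, tz, spin], ...]]. A call has 1 to 10 rows; each row is the pose to reach, as a shift and turn from the pose commanded when the call began, along the tool's axes at that moment; what a row does not reach only later rows make up. A row lasts 1/10 s, in which the tool goes at most 50 mm and 8.59 degrees, less where a joint would pass 70% of its speed; a pose out of reach is approached as far as the arm can. A call with a gripper value outside its range is refused whole. OPENING is the finger opening in mm, from 0 to 85.4, set as the call begins (- or left out, the last holds). The fingers move at their own pace and stop on an object; FORCE is the grip in N (left out, the last holds). Time passes only in rows, so rows that repeat a pose let the fingers close. It gives the time, the measured TCP pose, the force and the opening at its end, in the units of the state.
- env.get_state(): the state, without advancing time (a new reading comes with each control period).
- env.read_camera(name): name is "side" or "top" or "wrist"; returns the picture (420x560x3 uint8, blue, green, red); there is no depth.
- env.camera_model(name): a dict with "fx", "fy", "cx", "cy" (pixels), "R" (3x3) and "t" (3): a world point X has camera coordinates R X + t; the wrist camera has in their place "mount" (4x4, takes a point from camera to tool coordinates, whose origin is the TCP and whose axes are the tool frame's). Camera axes: x right, y down, z forward; pixel columns grow to the right and rows downward; lengths in m; the calibration is good to about 2 mm. A picture is of the moment at which its call begins: read the wrist's pose just before it. camera_model takes no time and is no camera call.
- env.hand_in(): hands the job in, once; it reports no verdict.
The state is a dict: "clock": time; "joint_pos": joint angles; "qvel": joint speeds; "tau": joint torques, N m; "tcp_pos": TCP position; "orientation": TCP orientation; "wrist_force": force on the tool from outside, world axes, zero at the start; "ft_torque": the same for the moment, N m; "finger_gap": finger opening in m.
Only numpy, scipy, OpenCV 4.12 (cv2) and the standard library are available. Lean on these libraries where they do the work, as an engineer would, in place of code of your own. Each camera call takes 0.05 s, during which the arm holds its last target.

## Working session

There is one attempt and no reset: what is moved stays moved. The work goes in short steps, Python scripts to look and compute and a shell command to move; the robot and the scene stay as the last step left them, time stands still between calls to the robot, and variables do not carry over. Pictures are saved under pics/ and viewed, and the job is handed in when it is done.

```bash
mkdir -p pics; ls; python3 - <<'E'
from workcell import env
import cv2
s=env.get_state();print(s)
for n in ["top","side","wrist"]:
    cv2.imwrite(f"pics/{n}0.png",env.read_camera(n)); print(n,env.camera_model(n))
E
```

```text
pics
{'clock': 0.0, 'joint_pos': array([-1.30961611e+00,  3.13996542e-01,  4.49245956e-02,  1.30359436e+00,
        2.27351526e-06,  1.43118508e+00]), 'qvel': array([-1.64590322e-03, -9.56429752e-04, -9.92213039e-04,  2.83988706e-04,
       -5.08161629e-05, -1.26557923e-03]), 'tau': array([-1.12217763e-04, -4.80634582e+01,  2.98529881e+01,  1.95770472e-02,
       -7.22365758e-05, -6.11744639e-06]), 'tcp_pos': array([ 0.22418091, -0.5289166 ,  0.23038884]), 'orientation': array([ 0.14071524, -0.14079396,  0.69361574, -0.69229581]), 'wrist_force': array([-0.14635931,  0.25977976,  0.16081482]), 'ft_torque': array([-0.01390215, -0.01822234, -0.03320593]), 'finger_gap': 0.0852647695592391}
top {'fx': 513.0307487249189, 'fy': 513.0307487249189, 'cx': 279.4508187714477, 'cy': 199.7415105735616, 'R': array([[ 0.02494571, -0.99962376,  0.01140433],
       [-0.99431611, -0.02599116, -0.10324699],
       [ 0.10350456, -0.00876394, -0.99459037]]), 't': array([-0.06850373,  0.55931325,  1.43297944])}
side {'fx': 391.4211109996149, 'fy': 391.4211109996149, 'cx': 283.2737366714529, 'cy': 217.25126375879563, 'R': array([[ 0.99886505, -0.04472647,  0.01637514],
       [-0.01113871, -0.55362177, -0.83269374],
       [ 0.04630908,  0.83156628, -0.55349164]]), 't': array([-0.57181522,  0.0448236 ,  1.21177942])}
wrist {'fx': 369.4764937183845, 'fy': 369.4764937183845, 'cx': 278.3722599761711, 'cy': 210.03365311636168, 'mount': array([[-3.83874920e-04,  9.54300069e-01,  2.98849846e-01,
        -7.57047853e-02],
       [ 2.80570292e-05, -2.98849857e-01,  9.54300143e-01,
        -1.42256235e-01],
       [ 9.99999926e-01,  3.74716729e-04,  8.79461400e-05,
        -1.05725881e-04],
       [ 0.00000000e+00,  0.00000000e+00,  0.00000000e+00,
         1.00000000e+00]])}
```

View pics/top0.png

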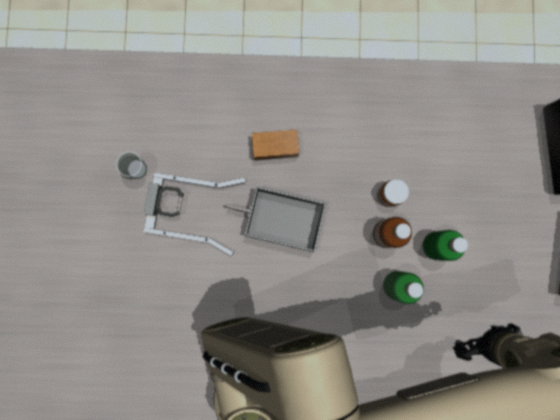

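View pics/side0.png

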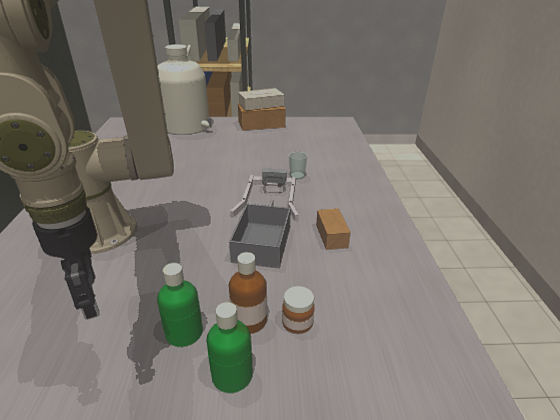

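View pics/wrist0.png

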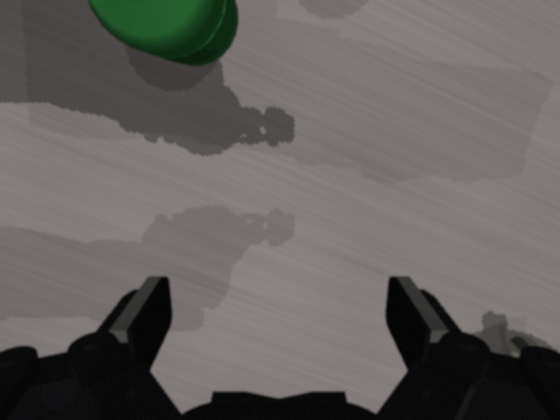

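The top view shows four candidates: the amber bottle (cap at 403,231), the low amber jar (lid at 397,192), and green bottles (caps at 459,244 and 414,290). In the side view the amber bottle's cap is at (247,263). The amber one with a narrow neck is the bottle. The tub is near (284,220), the dock near (170,203). Now I'll measure and check with a crop.

```bash
cat > h.py <<'E'
import numpy as np,cv2
from workcell import env
from scipy.spatial.transform import Rotation as Ro
def cam(n,st=None):
    m=env.camera_model(n)
    K=np.array([[m['fx'],0,m['cx']],[0,m['fy'],m['cy']],[0,0,1]])
    if n=='wrist':
        M=np.array(m['mount']); q=st['orientation']
        Rt=Ro.from_quat([q[1],q[2],q[3],q[0]]).as_matrix()
        Rwc=Rt@M[:3,:3]; c=Rt@M[:3,3]+st['tcp_pos']
        return K,Rwc.T,-Rwc.T@c
    return K,np.array(m['R']),np.array(m['t'])
def onplane(C,uv,z):
    K,R,t=C; c=-R.T@t; d=R.T@np.linalg.inv(K)@np.array([uv[0],uv[1],1.]); return c+d*(z-c[2])/d[2]
def proj(C,X):
    K,R,t=C; p=K@(R@np.asarray(X,float)+t); return p[:2]/p[2]
def tool(st):
    q=st['orientation']; return Ro.from_quat([q[1],q[2],q[3],q[0]]).as_matrix()
def tri(C1,u1,C2,u2):
    P=[C[0]@np.c_[C[1],C[2]] for C in (C1,C2)]
    X=cv2.triangulatePoints(P[0],P[1],np.array(u1,float).reshape(2,1),np.array(u2,float).reshape(2,1)); return (X[:3]/X[3]).ravel()
E
python3 - <<'E'
from h import *
top=cv2.imread('pics/top0.png');side=cv2.imread('pics/side0.png')
def up(im,x0,y0,w,h,s,n): cv2.imwrite(n,cv2.resize(im[y0:y0+h,x0:x0+w],None,fx=s,fy=s,interpolation=cv2.INTER_CUBIC))
up(top,130,160,200,110,4,'pics/t_dock.png'); up(top,365,170,110,140,4,'pics/t_bot.png'); up(side,220,160,110,110,5,'pics/s_dock.png')
up(side,150,245,180,150,4,'pics/s_bot.png')
C=cam('top')
for nm,im in (('top',top),('side',side)):
    hsv=cv2.cvtColor(im,cv2.COLOR_BGR2HSV)
    m=((hsv[...,1]<40)&(hsv[...,2]>175)).astype(np.uint8)
    n,l,s,c=cv2.connectedComponentsWithStats(m)
    for i in range(1,n):
        if 40<s[i,4]<1500 and s[i,1]>150: print(nm,s[i],c[i])
print(tool(env.get_state()))
E
```

```text
top [153 173  20  11 115] [160.43478261 177.28695652]
top [177 177  37   9 126] [195.16666667 180.74603175]
top [218 178  27   8  87] [231.10344828 181.91954023]
top [385 180  24  23 422] [396.57109005 190.98815166]
top [144 216  19  18 158] [150.56962025 225.79113924]
top [397 225  13  13 131] [402.90839695 230.61832061]
top [166 232  38   9 129] [184.24031008 236.0620155 ]
top [208 239  24  16  86] [219.53488372 246.30232558]
top [454 238  14  14 145] [460.44137931 244.48275862]
top [409 284  13  13 137] [415.19708029 289.94160584]
side [238 253  17  10 134] [245.90298507 257.41044776]
side [163 263  19  12 158] [171.76582278 268.75949367]
side [500 271  12   8  43] [505.74418605 273.79069767]
side [284 287  30  21 476] [298.50210084 296.66386555]
side [497 292  36   8 110] [514.11818182 296.49090909]
side [216 303  20  15 231] [225.61471861 309.64935065]
[[-9.20755317e-01 -3.76867500e-04  3.90140365e-01]
 [-3.90140502e-01  1.36753541e-03 -9.20754320e-01]
 [-1.86528387e-04 -9.99998994e-01 -1.40619678e-03]]
```

View pics/t_dock.png

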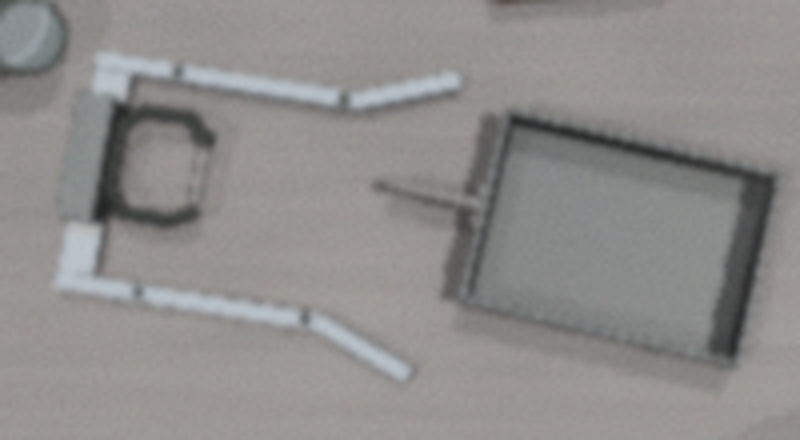

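View pics/t_bot.png

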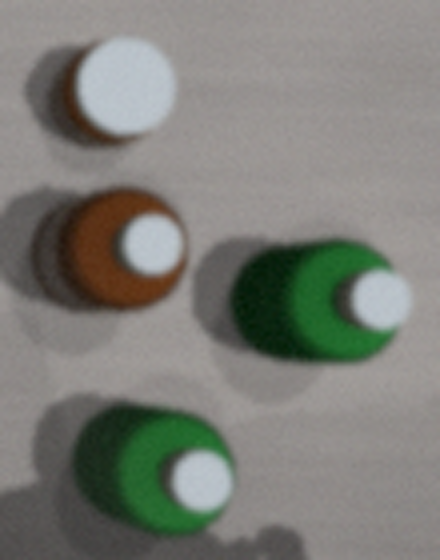

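View pics/s_bot.png

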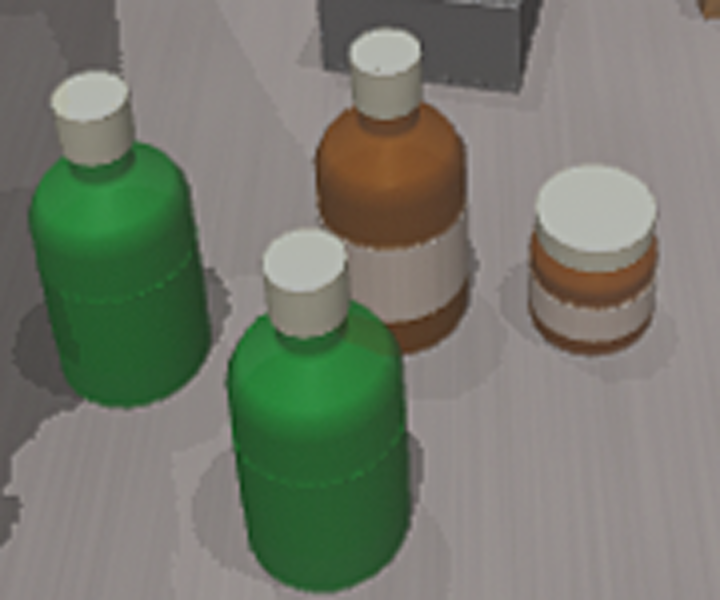

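View pics/s_dock.png

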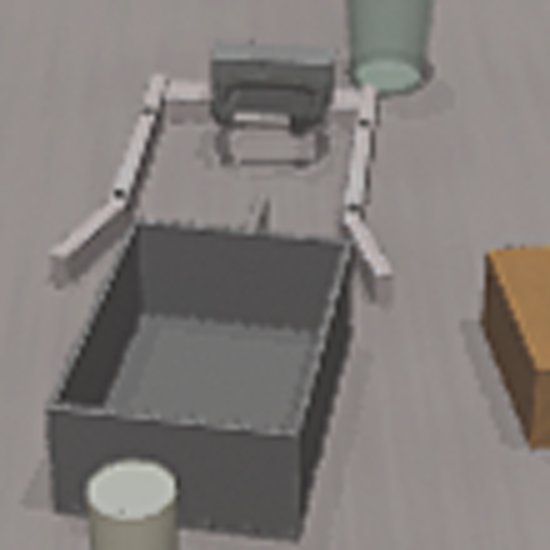

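The crops confirm the amber narrow-necked bottle stands between the jar and the green ones, and the tub is empty. Rail kinks in the top view are at (216,184.5) and (206,239), with the tub corners clear. Now positions.

```bash
python3 - <<'E'
from h import *
T=cam('top');S=cam('side')
o=np.array([130,160]);px=lambda a,b:np.array([a,b])/4+o-.4
print('cap',onplane(T,(402.9,230.9),.192), tri(T,(402.9,230.9),S,(246.2,257.6)))
for n,u in dict(jar=(396.6,191),g1=(460.4,244.5),g2=(415.2,289.9)).items(): print(n,onplane(T,u,.084 if n=='jar' else .192))
cor=[onplane(T,px(*p),.075)[:2] for p in [(508,115),(775,177),(735,362),(462,302)]]
print('tub',np.round(cor,4)); c=np.mean(cor,0)
L=[np.linalg.norm(cor[i]-cor[(i+1)%4]) for i in range(4)];print('sides',L)
d=(cor[0]+cor[3]-cor[1]-cor[2]);print('tub c',c,'yaw',np.degrees(np.arctan2(d[1],d[0])))
eye=onplane(T,px(376,186),.059);print('eye',eye,np.linalg.norm(eye[:2]-c))
r=[onplane(T,px(*p),.025)[:2] for p in [(345,98),(178,70),(137,290),(305,317)]]
print('rails',np.round(r,4))
d=(r[1]-r[0])+(r[2]-r[3]);k=(r[0]+r[3])/2;d/=np.linalg.norm(d)
print('kinkmid',k,'gap',np.linalg.norm(r[0]-r[3]),'yaw',np.degrees(np.arctan2(d[1],d[0])),'origin',k+.1*d)
n=(r[0]-r[3]);print('yaw by kinks',np.degrees(np.arctan2(n[1],n[0]))+90)
# gate ends in crop
for p in [(203,140),(193,212)]: print('gate',onplane(T,px(*p),.044))
E
```

```text
cap [ 0.47309163 -0.36606844  0.192     ] [ 0.47380902 -0.36673468  0.18920925]
jar [ 0.58783517 -0.37580831  0.084     ]
g1 [ 0.44254884 -0.51127077  0.192     ]
g2 [ 0.32683668 -0.3968227   0.192     ]
tub [[ 0.5861  0.0102]
 [ 0.5479 -0.1753]
 [ 0.4201 -0.1499]
 [ 0.4563  0.0378]]
sides [np.float64(0.18934805927265408), np.float64(0.13025979154425207), np.float64(0.19124286730054452), np.float64(0.13273216701378718)]
tub c [ 0.50262121 -0.06929645] yaw 78.71808974656558
eye [0.53592979 0.10113096 0.059     ] 0.1736518456053504
rails [[0.6016 0.129 ]
 [0.6186 0.2492]
 [0.4606 0.2709]
 [0.4446 0.1514]]
kinkmid [0.52308591 0.14016668] gap 0.15860238906241494 yaw 82.1349780044902 origin [0.53676989 0.239226  ]
yaw by kinks 81.89151735491197
gate [0.56662003 0.22551624 0.044     ]
gate [0.51561085 0.23023759 0.044     ]
```

```bash
python3 -m inch '[[[-30,-15,-5,0],[-70,-15,-12,0],[-110,-15,-20,0],[-150,-15,-27,0],[-190,-15,-34,0],[-230,-15,-41,0],[-265,-15,-47,0],[-293,-15,-52,0],[-293,-15,-52,0],[-293,-15,-52,0]]]' 85
python3 - <<'E'
from h import *
s=env.get_state();im=env.read_camera('wrist');cv2.imwrite('pics/w1.png',im)
print(s['tcp_pos'],s['joint_pos'],s['clock']);print(tool(s))
hsv=cv2.cvtColor(im,cv2.COLOR_BGR2HSV);m=((hsv[...,1]<40)&(hsv[...,2]>170)).astype(np.uint8)
n,l,st,c=cv2.connectedComponentsWithStats(m)
C=cam('wrist',s)
for i in range(1,n):
    if st[i,4]>150: print(st[i],c[i],onplane(C,c[i],.192))
E
```

```text
clock: 1.15
tcp_pos: [0.474, -0.3667, 0.2458]
orientation: [0.141, -0.142, 0.693, -0.693]
wrist_force: [-0.8, -0.4, -0.1]
finger_gap: 0.0848
[ 0.47400843 -0.36673262  0.24582147] [-7.92159730e-01  3.59396373e-01  1.46810293e-01  1.35913297e+00
 -4.21737158e-04  1.94704778e+00] 1.15
[[-9.20129135e-01 -9.48262201e-04  3.91613938e-01]
 [-3.91614403e-01  3.60672760e-04 -9.20129355e-01]
 [ 7.31279407e-04 -9.99999485e-01 -7.03218650e-04]]
[ 307   14   87   93 6316] [350.24810006  60.37476251] [ 0.57217291 -0.36331568  0.192     ]
[ 251  227   64   40 1879] [283.54390633 245.88930282] [ 0.46841862 -0.37220751  0.192     ]
```

View pics/w1.png

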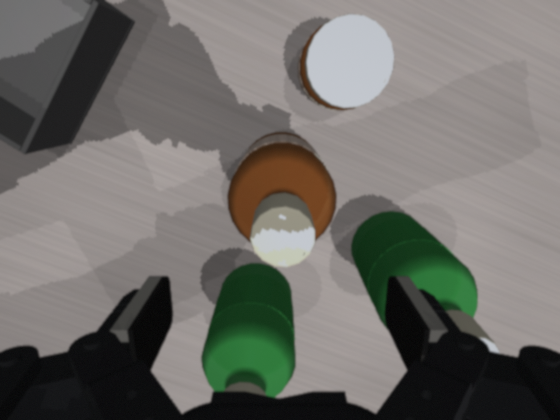

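```bash
python3 - <<'E'
from h import *
s=env.get_state();C=cam('wrist',s);R=tool(s)
for v in (233,236,239):
    X=onplane(C,(283,v),.192);print(X,(R.T@(X-s['tcp_pos']))*1000)
X=np.array([.4735,-.3664,.192]);print(proj(C,X),(R.T@(X-s['tcp_pos']))*1000)
E
```

```text
[ 0.47499477 -0.36938212  0.192     ] [-0.60805419 53.94011126  2.54340916]
[ 0.47331788 -0.37010137  0.192     ] [ 1.21655723 53.9413401   2.5509546 ]
[ 0.47163223 -0.37082438  0.192     ] [ 3.05070426 53.94257537  2.55853948]
[277.13397096 233.34616512] [-0.3960791  53.94183028 -0.7856163 ]
```

```bash
python3 -m inch '[[[0,20,1,0],[0,40,1,0],[0,60,1,0],[0,78,1,0],[0,90,1,0],[0,92,1,0],[0,92,1,0]]]' 85
python3 -m inch '[[[0,0,0,0],[0,0,0,0],[0,0,0,0],[0,0,0,0],[0,0,0,0],[0,0,0,0],[0,0,0,0],[0,0,0,0]]]' 20 50
python3 -m inch '[[[0,0,0,0],[0,-2,0,0],[0,-5,0,0],[0,-8,0,0],[0,-8,0,0]]]'
python3 - <<'E'
from h import *
s=env.get_state();print(s['finger_gap'],s['tcp_pos'],s['wrist_force'])
cv2.imwrite('pics/w2.png',env.read_camera('wrist'));cv2.imwrite('pics/s2.png',env.read_camera('side'))
E
```

```text
clock: 1.9
tcp_pos: [0.4737, -0.3687, 0.1544]
orientation: [0.14, -0.14, 0.693, -0.693]
wrist_force: [0.3, -0.4, 0.2]
finger_gap: 0.0853
clock: 2.7
tcp_pos: [0.4747, -0.3687, 0.1552]
orientation: [-0.141, 0.14, -0.692, 0.694]
wrist_force: [0.5, -0.3, 4.8]
finger_gap: 0.0366
clock: 3.2
tcp_pos: [0.4741, -0.368, 0.1621]
orientation: [0.141, -0.141, 0.693, -0.693]
wrist_force: [0.3, -1.2, -3.6]
finger_gap: 0.0372
0.037159369917096466 [ 0.4740914  -0.36802642  0.16209388] [ 0.32450028 -1.19752949 -3.56038259]
```

View pics/s2.png

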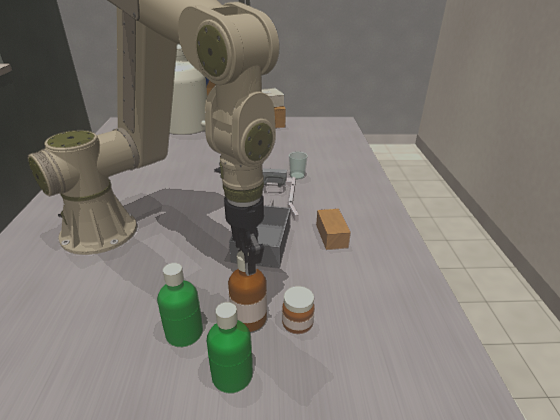

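View pics/w2.png

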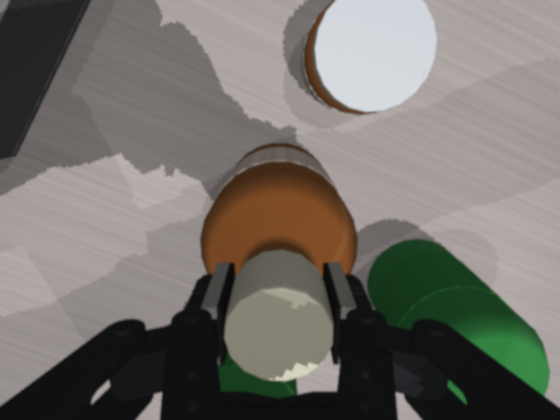

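Cap held (gap 37 mm), bottle hanging. Lift and carry.

```bash
python3 -m inch '[[[0,-6,0,0],[0,-18,0,0],[0,-35,0,0],[0,-55,0,0],[0,-75,0,0],[0,-90,0,0],[0,-98,0,0],[0,-100,0,0],[0,-100,0,0]]]'
python3 -m inch '[[[-5,0,-9,0],[-13,0,-24,0],[-24,0,-43,0],[-36,0,-65,0],[-48,0,-87,0],[-60,0,-109,0],[-72,0,-131,0],[-84,0,-153,0],[-96,0,-175,0],[-108,0,-197,0]]]'
python3 -m inch '[[[-12,0,-22,0],[-24,0,-43,0],[-34,0,-61,0],[-41,0,-75,0],[-45,0,-81,0],[-46,0,-83,0],[-46,0,-83,0],[-46,0,-83,0],[-46,0,-83,0]]]'
python3 - <<'E'
from h import *
s=env.get_state();print(s['finger_gap'],s['tcp_pos'],s['wrist_force'],s['joint_pos'][[0,5]])
for n in('top','wrist','side'):
    cv2.imwrite(f'pics/{n}3.png',env.read_camera(n))
E
```

```text
clock: 4.2
tcp_pos: [0.4743, -0.3682, 0.2624]
orientation: [-0.141, 0.141, -0.693, 0.693]
wrist_force: [0.2, 0.6, -4.4]
finger_gap: 0.0368
clock: 5.2
tcp_pos: [0.496, -0.1419, 0.2618]
orientation: [0.141, -0.141, 0.693, -0.693]
wrist_force: [0.3, -0.1, -3.6]
finger_gap: 0.037
clock: 6.1
tcp_pos: [0.5067, -0.0509, 0.2622]
orientation: [-0.14, 0.14, -0.693, 0.693]
wrist_force: [-0.1, 0.4, -4.9]
finger_gap: 0.0369
0.03686011853285353 [ 0.50674007 -0.05094625  0.26220511] [-0.09159889  0.39860847 -4.93127699] [-0.25780501  2.4841043 ]
```

View pics/wrist3.png

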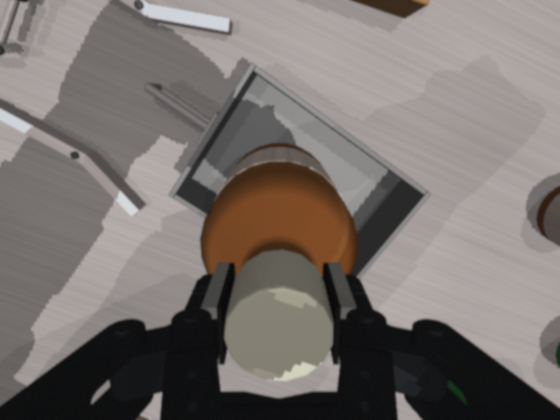

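View pics/side3.png

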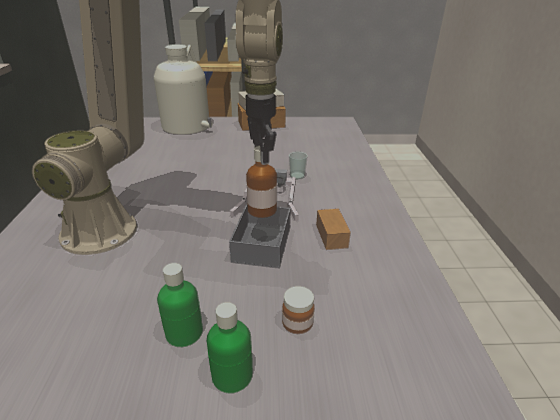

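View pics/top3.png

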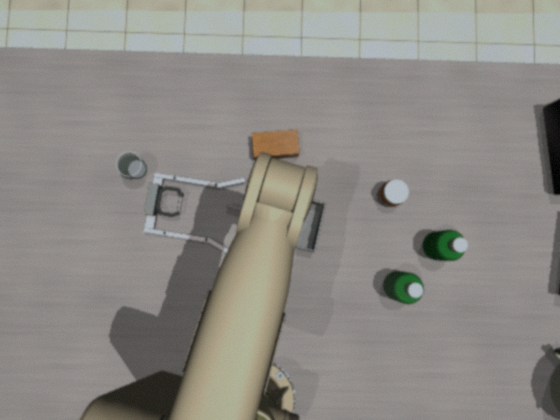

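The wrist view shows the tub under the bottle: rim corners at (253,67), (428,192), (174,193); rail kinks at (139,5), (75,155). Cross-check.

```bash
python3 - <<'E'
from h import *
s=env.get_state();C=cam('wrist',s)
c=np.array([.5026,-.0693]);a=np.radians(78.7);u=np.array([np.cos(a),np.sin(a)]);v=np.array([-u[1],u[0]])
for p,q in [((253,66),(1,-1)),((429,192),(-1,-1)),((173,194),(1,1))]:
    print(onplane(C,p,.075)[:2],'pred',c+.1*q[0]*u+.07*q[1]*v)
for p in [(139,5),(75,155)]: print('kink',onplane(C,p,.025)[:2])
P=[onplane(C,p,.075)[:2] for p in [(253,66),(429,192),(173,194)]]
print((P[1]+P[2])/2, np.degrees(np.arctan2(*(P[0]-P[1])[::-1])), np.linalg.norm(P[0]-P[1]),np.linalg.norm(P[0]-P[2]))
E
```

```text
[0.5889599  0.00694059] pred [0.59083764 0.01504524]
[ 0.55146777 -0.18239635] pred [ 0.55164841 -0.1810777 ]
[0.45785188 0.03400977] pred [0.45355159 0.0424777 ]
kink [0.59864817 0.12684191]
kink [0.44014869 0.14809836]
[ 0.50465983 -0.07419329] 78.7992992378129 0.19301330296869612 0.1338732671495266
```

```bash
python3 -m inch '[[[0,8,0,0],[0,22,0,0],[0,40,0,0],[0,58,0,0],[0,74,0,0],[0,86,0,0],[0,92,0,0],[0,95,0,0],[0,96,0,0],[0,96,0,0]]]'
python3 -m inch '[[[0,1,0,0],[0,2,0,0],[0,3,0,0],[0,3,0,0]]]'
```

```text
clock: 7.25
tcp_pos: [0.5072, -0.0504, 0.1668]
orientation: [-0.141, 0.14, -0.693, 0.693]
wrist_force: [0.3, -0.3, -4.5]
finger_gap: 0.0369
clock: 7.65
tcp_pos: [0.5067, -0.0503, 0.1632]
orientation: [-0.141, 0.141, -0.693, 0.693]
wrist_force: [0.9, -0.4, -3.7]
finger_gap: 0.0371
```

```bash
python3 -m inch '[[[0,1,0,0],[0,2,0,0],[0,2,0,0]]]'
python3 -m inch '[[[0,1,0,0],[0,1,0,0],[0,1,0,0]]]'
python3 -m inch '[[[0,1,0,0],[0,1,0,0],[0,1,0,0]]]'
```

```text
clock: 7.95
tcp_pos: [0.5066, -0.0503, 0.1611]
orientation: [0.141, -0.141, 0.693, -0.693]
wrist_force: [0.4, -0.4, -4.1]
finger_gap: 0.0372
clock: 8.25
tcp_pos: [0.5068, -0.0503, 0.1602]
orientation: [-0.141, 0.141, -0.693, 0.693]
wrist_force: [0.9, -0.9, -4.6]
finger_gap: 0.0367
clock: 8.55
tcp_pos: [0.507, -0.0504, 0.1602]
orientation: [-0.141, 0.14, -0.693, 0.693]
wrist_force: [-1.5, -0.1, 5.6]
finger_gap: 0.0368
```

Contact made. Ease off and release, then rise straight up.

```bash
python3 -m inch '[[[0,-0.5,0,0],[0,-0.5,0,0]]]'
python3 -m inch '[[[0,0,0,0],[0,0,0,0],[0,0,0,0],[0,0,0,0],[0,0,0,0],[0,0,0,0]]]' 70
python3 -m inch '[[[0,-10,0,0],[0,-30,0,0],[0,-55,0,0],[0,-80,0,0],[0,-100,0,0],[0,-105,0,0],[0,-105,0,0]]]'
python3 - <<'E'
from h import *
s=env.get_state();print(s['finger_gap'],s['tcp_pos'],s['wrist_force'],s['joint_pos'][[0,5]]);print(tool(s))
for n in('wrist','side'):
    cv2.imwrite(f'pics/{n}4.png',env.read_camera(n))
E
```

```text
clock: 8.75
tcp_pos: [0.507, -0.0504, 0.1602]
orientation: [-0.141, 0.141, -0.693, 0.693]
wrist_force: [-2.1, 0.1, 4.2]
finger_gap: 0.0369
clock: 9.35
tcp_pos: [0.5068, -0.0503, 0.1597]
orientation: [-0.141, 0.141, -0.693, 0.693]
wrist_force: [-0.5, -0.0, 0.2]
finger_gap: 0.0698
clock: 10.05
tcp_pos: [0.5073, -0.0504, 0.2658]
orientation: [-0.141, 0.14, -0.693, 0.693]
wrist_force: [-0.3, -0.4, 0.3]
finger_gap: 0.0703
0.07029888127904783 [ 0.50734648 -0.05044     0.26578401] [-0.31612355 -0.42676974  0.29800516] [-0.25661721  2.48417934]
[[-9.20748832e-01  2.15876333e-03  3.90149880e-01]
 [-3.90151965e-01 -6.30838186e-04 -9.20750263e-01]
 [-1.74156046e-03 -9.99997471e-01  1.42308928e-03]]
```

View pics/wrist4.png

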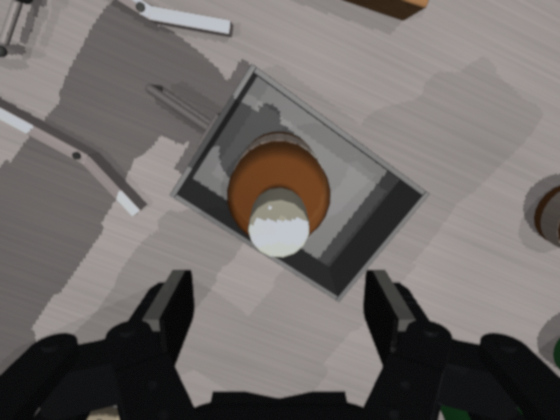

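View pics/side4.png

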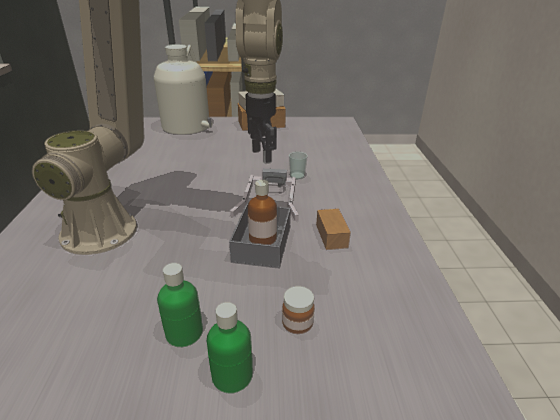

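Bottle stands upright inside the tub, fingers clear. Re-measure all four rim corners (253,67), (428,193), (338,298), (174,194) and the rails, then turn the gripper over the rear wall.

```bash
python3 - <<'E'
from h import *
s=env.get_state();C=cam('wrist',s)
P=[onplane(C,p,.075)[:2] for p in [(253,66),(429,193),(338,299),(173,194)]]
d=P[0]+P[3]-P[1]-P[2];c=np.mean(P,0);print(c,np.degrees(np.arctan2(d[1],d[0])),np.linalg.norm(d)/2,np.linalg.norm(P[0]-P[3]))
print('eye',onplane(C,(150,87),.059))
u=d/np.linalg.norm(d);w=c-.0975*u;print('rear wall',w)
E
python3 -m inch '[[[7,0,10,-8],[14,0,20,-16],[22,0,32,-24],[30,0,44,-32],[38,0,56,-40],[46,0,68,-48],[54,0,80,-56],[61,0,90,-64],[67,0,98,-72],[67,0,98,-80]]]' 60
python3 -m inch '[[[0,0,0,-8],[0,0,0,-16],[0,0,0,-24],[0,0,0,-32],[0,0,0,-40],[0,0,0,-48],[0,0,0,-56],[0,0,0,-64],[0,0,0,-66],[0,0,0,-66]]]' 60
python3 - <<'E'
from h import *
s=env.get_state();print(s['finger_gap'],s['tcp_pos'],s['joint_pos'][[0,5]]);print(tool(s))
for n in('wrist','top'):
    cv2.imwrite(f'pics/{n}5.png',env.read_camera(n))
E
```

```text
[ 0.50294262 -0.07351592] 78.37370165542998 0.19379084267443433 0.13462156256052227
eye [0.53688302 0.08728292 0.059     ]
rear wall [ 0.48329368 -0.1690155 ]
clock: 11.15
tcp_pos: [0.4824, -0.1674, 0.2631]
orientation: [-0.554, 0.554, -0.44, 0.438]
wrist_force: [1.0, 0.1, 1.3]
finger_gap: 0.06
clock: 12.15
tcp_pos: [0.4827, -0.1663, 0.2634]
orientation: [0.704, -0.703, 0.069, -0.067]
wrist_force: [0.5, 0.3, 0.1]
finger_gap: 0.0602
0.060189533199337536 [ 0.482668   -0.16632832  0.26336326] [-0.48917786 -0.29650647]
[[ 9.81493394e-01 -2.29234297e-03  1.91482277e-01]
 [-1.91480036e-01  1.16219980e-03  9.81495820e-01]
 [-2.47246570e-03 -9.99996697e-01  7.01753514e-04]]
```

View pics/wrist5.png

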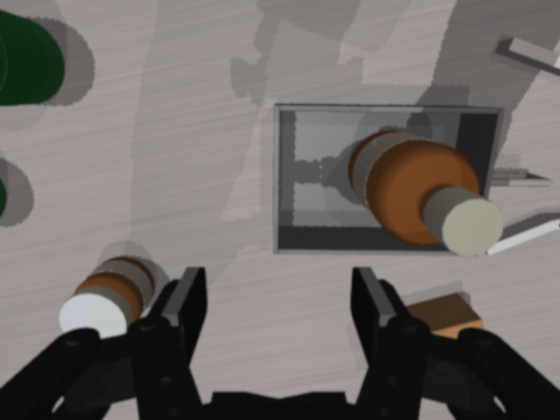

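View pics/top5.png

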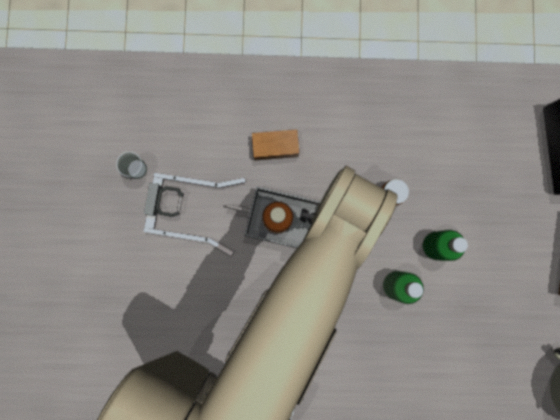

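The wrist view shows the tub's rear rim edge at column ~275–280 from (277,104) to (275,253), nearly aligned with the jaws. Compute its offset.

```bash
python3 - <<'E'
from h import *
s=env.get_state();C=cam('wrist',s);R=tool(s)
A=onplane(C,(275,103),.075);B=onplane(C,(274,254),.075)
print(A,B,np.linalg.norm(A-B));m=(A+B)/2
print('tool frame A,B,mid',[(R.T@(p-s['tcp_pos'])*1000).round(1) for p in (A,B,m)])
d=B-A;print('wall normal yaw',np.degrees(np.arctan2(d[1],d[0]))%180-0)
E
```

```text
[ 0.41332728 -0.15597137  0.075     ] [ 0.55181421 -0.18445841  0.075     ] 0.14138648998223832
tool frame A,B,mid [array([-69.9, 188.9,  -3.2]), array([ 71.5, 188.7,  -4.5]), array([  0.8, 188.8,  -3.8])]
wall normal yaw 168.37628026745878
```

```bash
python3 -m inch '[[[0,25,-1,0.6],[0,55,-1,0.6],[0,85,-1,0.6],[0,115,-1,0.6],[0,145,-1,0.6],[0,172,-1,0.6],[0,194,-1,0.6],[0,210,-1,0.6],[0,216,-1,0.6],[0,216,-1,0.6]]]' 50
python3 -m inch '[[[0,0,0,0],[0,0,0,0],[0,0,0,0],[0,0,0,0],[0,0,0,0],[0,0,0,0],[0,0,0,0]]]' 20
python3 - <<'E'
from h import *
s=env.get_state();print(s['finger_gap'],s['tcp_pos'],s['wrist_force'])
for n in('wrist','side'):
    cv2.imwrite(f'pics/{n}6.png',env.read_camera(n))
E
```

```text
clock: 13.25
tcp_pos: [0.4824, -0.1673, 0.0479]
orientation: [0.704, -0.703, 0.073, -0.071]
wrist_force: [-0.2, -0.7, -0.4]
finger_gap: 0.0501
clock: 13.95
tcp_pos: [0.4831, -0.1677, 0.0488]
orientation: [-0.703, 0.704, -0.072, 0.072]
wrist_force: [-0.0, 0.6, -0.7]
finger_gap: 0.0202
0.02021667481434688 [ 0.48314504 -0.16770605  0.04884625] [-0.01320093  0.60353744 -0.72982175]
```

View pics/wrist6.png

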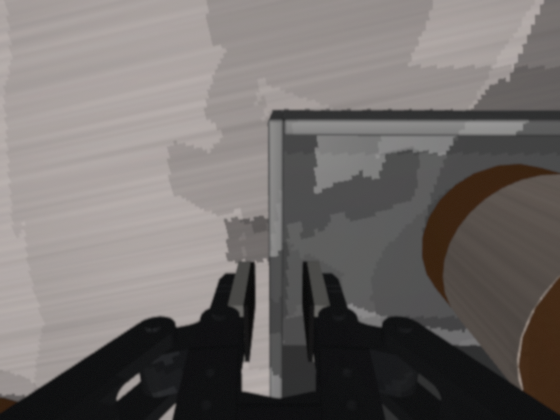

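View pics/side6.png

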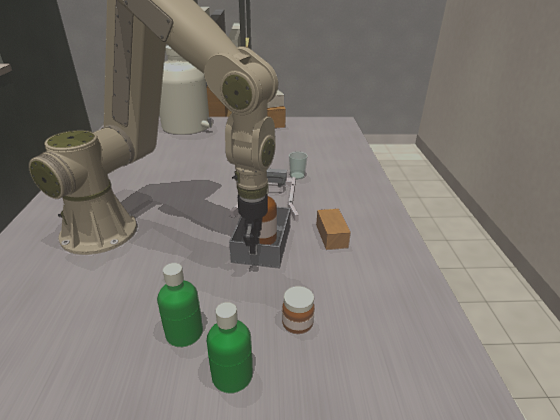

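The wall (columns 269–283) sits centred between the pads. Grip it.

```bash
python3 -m inch '[[[0,0,0,0],[0,0,0,0],[0,0,0,0],[0,0,0,0],[0,0,0,0]]]' 0 60
python3 - <<'E'
from h import *
s=env.get_state();print(s['finger_gap'],s['tcp_pos'],s['wrist_force'],s['ft_torque']);R=tool(s);print(R)
# tub from tool pose: wall mid = tcp; compute eye & dock-frame pose for two dock estimates
zt=R[:2,2]/np.linalg.norm(R[:2,2]);c=s['tcp_pos'][:2]+.0975*zt
print('tub c',c,np.degrees(np.arctan2(zt[1],zt[0])))
for o,y in [((.5368,.2392),82.0),((.5194+.0139,.1375+.099),82.3)]:
    a=np.radians(y);u=np.array([np.cos(a),np.sin(a)]);v=np.array([-u[1],u[0]]);o=np.array(o)
    w=s['tcp_pos'][:2]-o;e=c+.166*zt-o
    print('wall',w@u,w@v,'eye',e@u,e@v)
    t=-.22*u+o-s['tcp_pos'][:2]; print('to final, in tool axes',R.T[:, :2]@t*1000)
E
```

```text
clock: 14.55
tcp_pos: [0.4832, -0.168, 0.0489]
orientation: [-0.703, 0.704, -0.072, 0.072]
wrist_force: [-0.1, -2.6, 0.8]
finger_gap: 0.0039
0.0038806126376715825 [ 0.48318129 -0.16802405  0.04888   ] [-0.13897751 -2.61275293  0.76751004] [-0.42726305  0.06477676 -0.05305796]
[[ 9.79398747e-01  8.05249081e-05  2.01935852e-01]
 [-2.01935747e-01 -7.07069905e-04  9.79398517e-01]
 [ 2.21648740e-04 -9.99999747e-01 -6.76242522e-04]]
tub c [ 0.50287004 -0.07253267] 78.34981201324408
wall -0.41072325329395154 -0.003577733806862269 eye -0.1477578040256257 -0.02035338554107419
to final, in tool axes [-1.57127880e+01 -1.32042220e-01  1.90108523e+02]
wall -0.40759174979783636 -0.004533831163574994 eye -0.14471774190055328 -0.022686130522585623
to final, in tool axes [-1.74460739e+01 -1.30211837e-01  1.86833717e+02]
```

Wall gripped (gap 3.9 mm). Straighten (about −3.8° spin, 4 mm sideways) while advancing 80 mm.

```bash
python3 -m inch '[[[-1,0,4,-0.6],[-2,0,10,-1.4],[-4,0,18,-2.4],[-6,0,27,-3.3],[-7,0,36,-3.8],[-8,0,46,-3.8],[-8,0,56,-3.8],[-9,0,64,-3.8],[-9,0,70,-3.8],[-9,0,70,-3.8]]]'
python3 - <<'E'
from h import *
s=env.get_state();print(s['finger_gap'],s['tcp_pos'],s['wrist_force'],s['ft_torque'])
for n in('top','side','wrist'):
    cv2.imwrite(f'pics/{n}7.png',env.read_camera(n))
t=cv2.imread('pics/top7.png');s=cv2.imread('pics/side7.png')
cv2.imwrite('pics/t7.png',cv2.resize(t[150:270,130:330],None,fx=4,fy=4,interpolation=2))
cv2.imwrite('pics/s7.png',cv2.resize(s[160:280,210:330],None,fx=5,fy=5,interpolation=2))
E
```

```text
clock: 15.55
tcp_pos: [0.4881, -0.0961, 0.0489]
orientation: [0.706, -0.705, 0.048, -0.047]
wrist_force: [-0.9, -0.9, 1.6]
finger_gap: 0.0036
0.003603689784527899 [ 0.48808881 -0.09608804  0.04889136] [-0.86027244 -0.89055606  1.62924542] [-0.23168317  0.10718889  0.0113414 ]
```

View pics/t7.png

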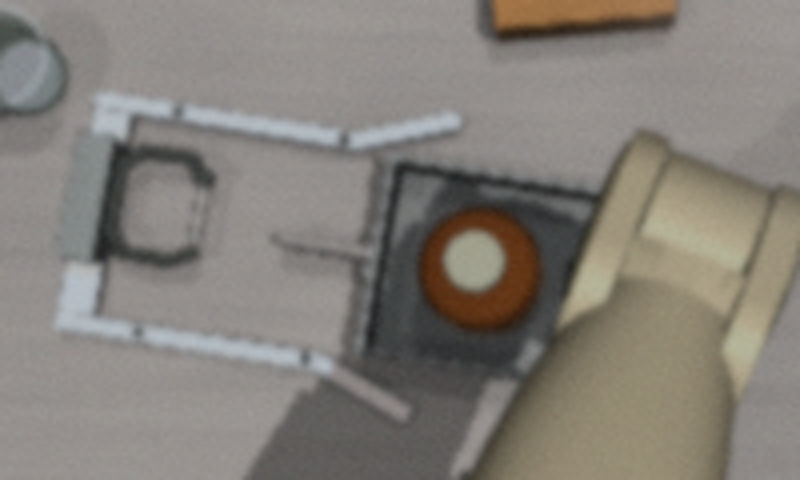

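View pics/s7.png

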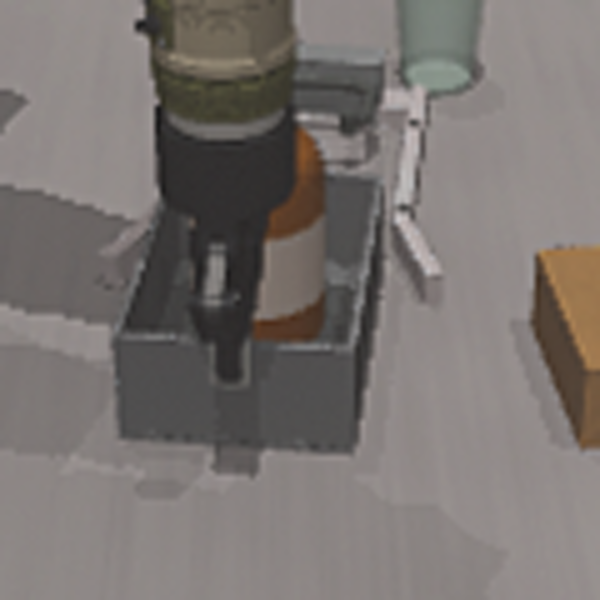

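View pics/wrist7.png

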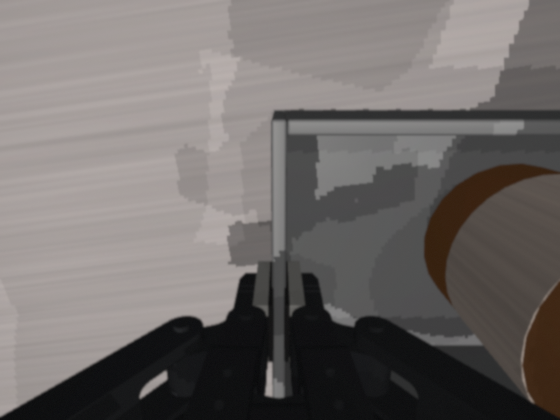

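The tub turned with the gripper and sits at the mouth: eye tip at crop (276,238), front rim corners (398,163) and (368,350), rail kinks (345,138) and (305,357). Check its line against the lane.

```bash
python3 - <<'E'
from h import *
T=cam('top');px=lambda a,b:np.array([a,b])/4+[130,150]-.4
r=[onplane(T,px(*p),.025)[:2] for p in [(345,138),(178,110),(137,330),(305,357)]]
d=(r[1]-r[0])+(r[2]-r[3]);k=(r[0]+r[3])/2;u=d/np.linalg.norm(d);v=np.array([-u[1],u[0]]);o=k+.1*u
q=lambda p,z:(lambda w:np.round([w@u*1000,w@v*1000],1))(onplane(T,px(*p),z)[:2]-o)
print('yaw',np.degrees(np.arctan2(u[1],u[0])))
print('eye',q((274,238),.059),'front corners',q((398,163),.075),q((368,350),.075))
print('hook y extents',q((165,152),.045),q((165,262),.045),'gate',q((203,180),.044),q((193,252),.044))
s=env.get_state();R=tool(s);zt=R[:2,2];c=s['tcp_pos'][:2]+.0975*zt-o
w=s['tcp_pos'][:2]-o;e=s['tcp_pos'][:2]+.2635*zt-o
print('from tool: wall',w@u,w@v,'eye',e@u,e@v,np.degrees(np.arctan2(zt[1],zt[0])))
E
```

```text
yaw 82.1349780044902
eye [-68.4   1.7] front corners [-146.1  -62.4] [-148.    67.9]
hook y extents [ 20.3 -46.6] [ 6.1 29.9] gate [ -9.5 -31.4] [-11.8  19.7]
from tool: wall -0.3388182523773163 0.002354586124903575 eye -0.07531915245154583 0.00281732438087803 82.23559664735807
```

Aligned within 0.1°, about 2 mm left of centre. Continue.

```bash
python3 -m inch '[[[0,0,5,0],[0,0,12,0],[1,0,20,0],[1,0,28,0],[2,0,36,0],[2,0,42,0],[2,0,47,0],[2,0,50,0],[2,0,50,0]]]'
python3 - <<'E'
from h import *
s=env.get_state();print(s['finger_gap'],s['tcp_pos'],s['wrist_force'],s['ft_torque'])
t=env.read_camera('top')
cv2.imwrite('pics/t8.png',cv2.resize(t[150:270,130:330],None,fx=4,fy=4,interpolation=2))
E
```

```text
clock: 16.6
tcp_pos: [0.4973, -0.0487, 0.0489]
orientation: [-0.705, 0.706, -0.048, 0.049]
wrist_force: [-0.5, -5.2, 1.6]
finger_gap: 0.0046
0.004588372960331313 [ 0.49732233 -0.04873353  0.04887745] [-0.46803563 -5.19838352  1.56074321] [-0.89558759  0.13307137 -0.0395268 ]
```

View pics/t8.png

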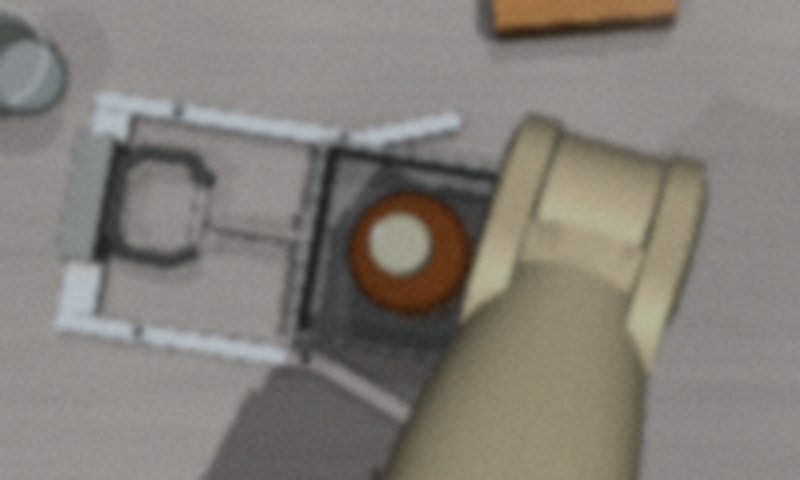

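The eye tip (208,227) is just before the gate (rod between (203,180) and (196,235)), inside its free end. Push on slowly.

```bash
python3 -m inch '[[[0,0,4,0],[0,0,8,0],[0,0,12,0],[0,0,16,0],[0,0,20,0],[0,0,24,0],[0,0,28,0],[0,0,32,0],[0,0,36,0],[0,0,40,0]]]'
python3 - <<'E'
from h import *
s=env.get_state();print(s['finger_gap'],s['tcp_pos'],s['wrist_force'],s['ft_torque'])
t=env.read_camera('top')
cv2.imwrite('pics/t9.png',cv2.resize(t[170:240,130:250],None,fx=6,fy=6,interpolation=2))
E
```

```text
clock: 17.65
tcp_pos: [0.5024, -0.0116, 0.0489]
orientation: [-0.703, 0.708, -0.049, 0.049]
wrist_force: [-3.6, -14.5, 2.8]
finger_gap: 0.0039
0.0038670265493345756 [ 0.50235514 -0.01162924  0.04888694] [ -3.59506974 -14.51017804   2.78873921] [-2.5725636   0.50105263  0.23837999]
```

View pics/t9.png

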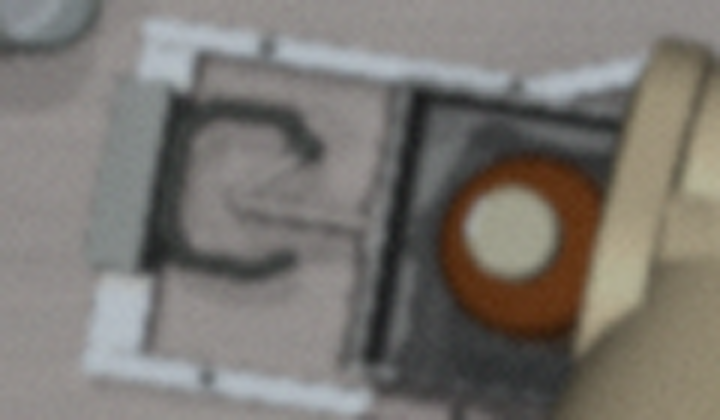

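Gate is swung in by the eye (gate from (315,155) to ~(238,195)), 14.5 N push. Continue.

```bash
python3 -m inch '[[[0,0,3,0],[0,0,6,0],[0,0,9,0],[0,0,12,0],[0,0,12,0]]]'
python3 - <<'E'
from h import *
s=env.get_state();print(s['finger_gap'],s['tcp_pos'],s['wrist_force'],s['ft_torque'])
t=env.read_camera('top')
cv2.imwrite('pics/t10.png',cv2.resize(t[170:240,130:250],None,fx=6,fy=6,interpolation=2))
E
```

```text
clock: 18.2
tcp_pos: [0.5035, 0.0026, 0.0489]
orientation: [-0.705, 0.706, -0.049, 0.048]
wrist_force: [-3.2, -6.4, 4.2]
finger_gap: 0.0039
0.003857207046885094 [0.50347697 0.00257149 0.04887685] [-3.15167021 -6.36688283  4.22619448] [-1.19697956  0.53551436  0.41816006]
```

View pics/t10.png

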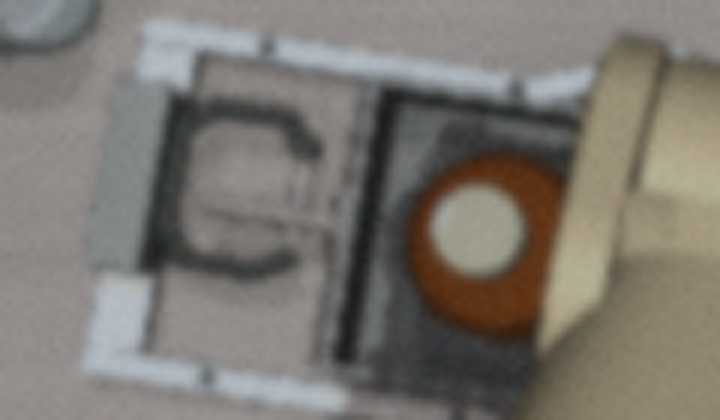

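The push force dropped to 6 N and the gate rod is back across the opening (~(303,160)–(297,215)) with the eye tip inside at (205,208). Advance 2 mm more for margin and look from the top and side.

```bash
python3 -m inch '[[[0,0,1,0],[0,0,2,0],[0,0,2,0]]]'
python3 - <<'E'
from h import *
s=env.get_state();print(s['finger_gap'],s['tcp_pos'],s['wrist_force'],s['ft_torque'])
t=env.read_camera('top');d=env.read_camera('side')
a=cv2.resize(t[175:225,145:195],None,fx=8,fy=8,interpolation=2);b=cv2.resize(d[160:210,240:290],None,fx=8,fy=8,interpolation=2)
cv2.imwrite('pics/t11.png',np.hstack([a,b]))
E
python3 -m inch '[[[0,0,0,0],[0,0,0,0],[0,0,0,0]]]' 14
```

```text
clock: 18.55
tcp_pos: [0.5038, 0.0042, 0.0489]
orientation: [-0.704, 0.707, -0.049, 0.048]
wrist_force: [-3.3, -6.9, 4.1]
finger_gap: 0.0038
0.003797036035641879 [0.50380654 0.0041547  0.04890071] [-3.28597351 -6.917616    4.09139732] [-1.29315645  0.52302187  0.21704328]
clock: 18.95
tcp_pos: [0.5044, 0.0059, 0.0485]
orientation: [0.706, -0.705, 0.048, -0.048]
wrist_force: [0.5, 0.3, 0.3]
finger_gap: 0.0141
```

View pics/t11.png

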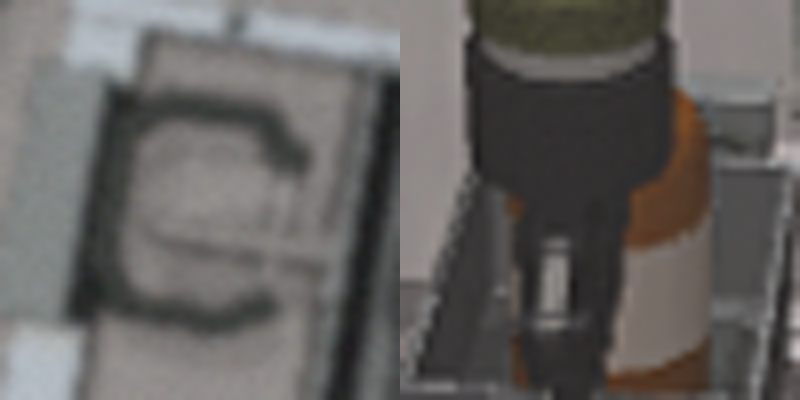

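The gate rod is across the opening at ~(280,170–265) in the left half, with the eye tip at (150,238) inside. Open a bit more and withdraw straight up.

```bash
python3 -m inch '[[[0,0,0,0],[0,0,0,0],[0,-15,0,0],[0,-40,0,0],[0,-70,0,0],[0,-105,0,0],[0,-140,0,0],[0,-175,0,0],[0,-205,0,0],[0,-220,0,0]]]' 30
python3 -m inch '[[[0,0,-15,0],[0,0,-50,0],[0,0,-90,0],[0,0,-130,0],[0,0,-170,0],[0,0,-200,0],[0,0,-220,0],[0,0,-220,0]]]'
python3 - <<'E'
from h import *
s=env.get_state();print(s['tcp_pos'],s['wrist_force'])
t=env.read_camera('top');d=env.read_camera('side');cv2.imwrite('pics/top12.png',t);cv2.imwrite('pics/side12.png',d);cv2.imwrite('pics/wrist12.png',env.read_camera('wrist'))
a=cv2.resize(t[165:265,140:290],None,fx=5,fy=5,interpolation=2);cv2.imwrite('pics/t12.png',a)
b=cv2.resize(d[155:255,230:330],None,fx=6,fy=6,interpolation=2);cv2.imwrite('pics/s12.png',b)
E
```

```text
clock: 19.95
tcp_pos: [0.5056, 0.0055, 0.2719]
orientation: [-0.705, 0.706, -0.047, 0.05]
wrist_force: [0.5, -0.5, -0.6]
finger_gap: 0.0301
clock: 20.75
tcp_pos: [0.4743, -0.2148, 0.2685]
orientation: [-0.705, 0.706, -0.05, 0.05]
wrist_force: [-0.3, 1.1, -0.5]
finger_gap: 0.0304
[ 0.47429108 -0.21480537  0.26845655] [-0.33073825  1.05127774 -0.49925899]
```

View pics/t12.png

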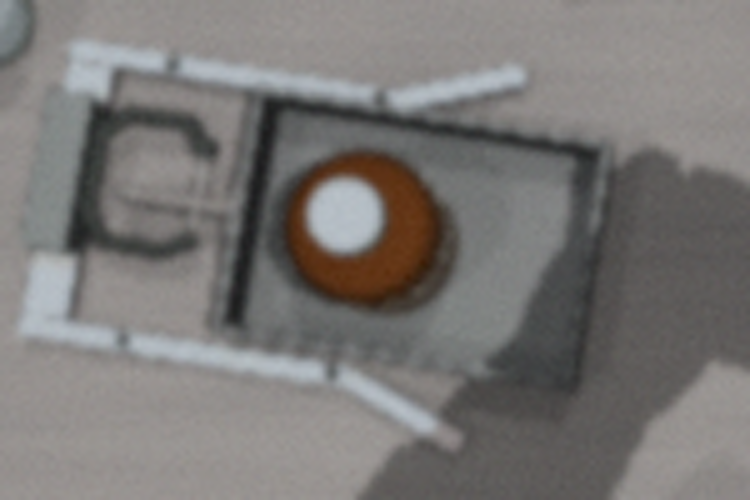

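View pics/s12.png

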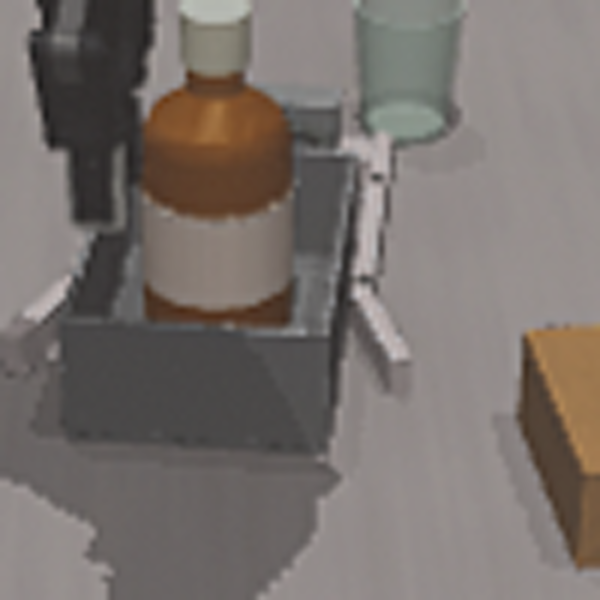

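View pics/side12.png

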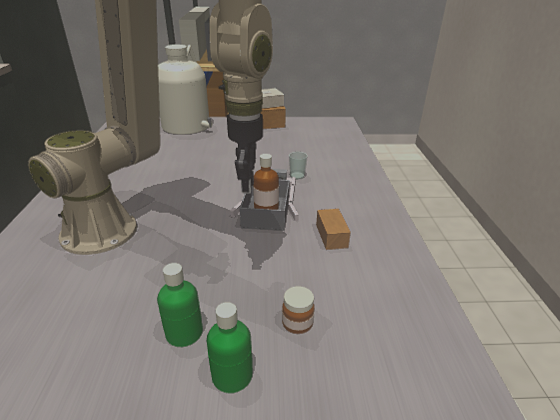

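Top view: gate rod across the opening at ~(205,160–210), eye tip at (120,197) behind it; the bottle is upright in the tub. Quick numeric check of gate and bystanders.

```bash
python3 - <<'E'
from h import *
a=cv2.imread('pics/top0.png');b=cv2.imread('pics/top12.png');T=cam('top')
for n,(x,y,w,h) in dict(jar=(375,170,40,42),beaker=(110,140,40,50),carton=(240,120,70,45)).items():
    print(n,cv2.phaseCorrelate(cv2.cvtColor(a[y:y+h,x:x+w],6).astype(float),cv2.cvtColor(b[y:y+h,x:x+w],6).astype(float)))
B=cam('top')
o=np.array([.5368,.2392]);t=np.radians(82.1);u=np.array([np.cos(t),np.sin(t)]);v=np.array([-u[1],u[0]])
X=onplane(B,np.array([118,197])/5+[140,165]-.4,.059)[:2]-o;print('eye tip dock',X@u,X@v)
m=[np.hstack([cv2.resize(i[178:222,150:194],None,fx=9,fy=9,interpolation=2) for i in(a,b)])]
cv2.imwrite('pics/cmp.png',m[0])
E
```

```text
jar ((-8.777492384417673, -3.3392107549337524), 0.07221674843459268)
beaker ((-0.07372109886613742, 0.07464724114302257), 0.9484355035031159)
carton ((0.059226834003901274, 0.42170112849429486), 1.1085072064833024)
eye tip dock 0.029760483054446972 0.003492644978217185
```

View pics/cmp.png

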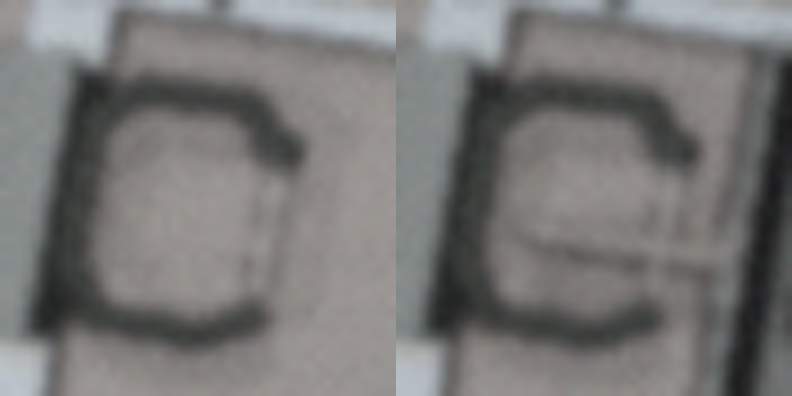

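View pics/wrist12.png

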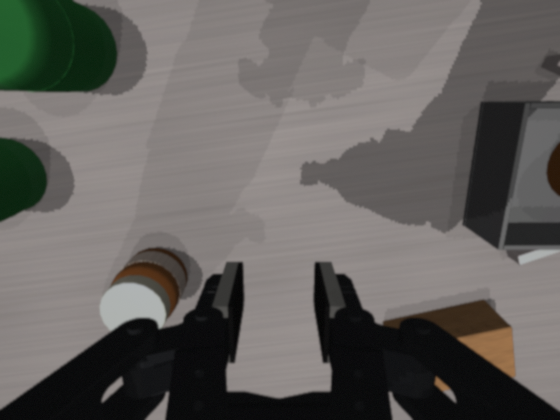

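```bash
python3 - <<'E'
from h import *
a=cv2.imread('pics/side0.png');b=cv2.imread('pics/side12.png')
for n,(x,y,w,h) in dict(jar=(275,280,50,56),carton=(308,200,48,52)).items():
    print(n,cv2.phaseCorrelate(cv2.cvtColor(a[y:y+h,x:x+w],6).astype(float),cv2.cvtColor(b[y:y+h,x:x+w],6).astype(float)))
print(env.get_state()['clock']);print(env.hand_in())
E
```

```text
jar ((0.043643413165963096, 0.02145958302151385), 0.9835881358962731)
carton ((0.013876572099260187, 0.0005214851834765), 1.0065099248665574)
20.9
the job is handed in; nothing more can be done
None
```

I stood the amber bottle upright in the grey tub, then took the tub by its rear wall, straightened it about 4° and pushed it into the guide frame. The eye opened the gate and the gate snapped shut behind it. I handed the job in at 20.9 s with the gripper clear of everything.

**Last checks:**
- **Gate:** in the final top view the rod lies where it was at the start, shut, with the eye's bar behind it. The push force fell from 14.5 N to 6.4 N, which fits the gate having snapped shut.
- **Bottle:** it was upright in the tub, and the forces I read during the job stayed below about 17 N.
- **Bystanders:** the jar and carton show no movement in the side view, and the beaker shows none in the top view.

**Where checks disagreed:**
- **Eye position:** the eye read about 30 mm in dock x instead of the expected 38 to 44 mm. The same measurement had put the shut gate at about −10 mm, so eye and gate are about 40 mm apart, as they should be.
- **Jar and carton from above:** the jar's top-view comparison was unusable because of a poor image match. The carton showed a 0.4-pixel shift there. The side view settled both.

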